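Hang the channel bracket on its peg

TASK

Draw the metal channel bracket out from under the low bin rack, then hang it by its hole on the slimmer of the two leaning pegs, slid all the way down so that it lies flat against the sloping board with its plain end pointing down the slope. Let go of it there and leave everything else on the bench where it is.

Things in the scene. Friction and masses are not known exactly. Their poses are not given: they have to be found in the camera images.
- bracket: plain cast aluminium bar 180 x 44 x 12 mm, 0.2 to 0.4 kg, flat on the bench, its plain end out of the rack's front by 40 to 70 mm, its holed end inside. Origin: centre of the underside; x runs from the plain end (-90 mm) to the holed end (+90), z out of the upper face. From x -40 to +40 it is a channel: side walls 4 mm thick, flush with the 44 mm width, rise to 34 mm above the underside; the ends are flat
- bracket_hole (a point): centre of the bracket's through hole, 16.5 mm in diameter, at the underside, 74 mm from the bracket's origin along +x; axes as the bracket's
- bracket_tail (a point): middle of the edge of the bracket's plain end, at the underside, 90 mm from its origin along -x; axes as the bracket's
- rack: low grey rack, fixed, 170 mm deep (x) and 210 wide (y). Deck 48 to 54 mm above the bench on side and back walls 6 mm thick; the gap under it opens only at its front (x = -85 mm in its frame, facing the robot). Blue bins 62 mm tall stand on the deck, their fronts 62 mm behind its front edge. Origin: centre of its footprint on the bench
- hanger_slim: fixed sloping board with the SLIM steel peg: 14 mm diameter, 60 mm long, flat tip with 1 mm chamfer, square to the face. Origin: a point on the face, 116 mm above the bench; z out of the face, 28 degrees off vertical towards the robot; x up the slope; board y -50 to 50 mm, x -120 to 50. The peg is clamped in a slot along y: x = 0, y anywhere from -10 to 10 mm, NOT measured: feel or look for it
- hanger_thick: the same stand and board with the THICK peg (24 mm diameter, 60 mm long), which does not fit the hole; frame and slot as for the slim one. The two stands change sides from run to run
- wrench: bystander: open-ended wrench, 150 mm long, lying on the bench. Origin: at its underside. Leave it alone
- jar: bystander: closed jar, 48 mm across, 70 mm tall. Origin: on its underside. Leave it alone
- carton: bystander: small cardboard carton, 90 x 70 x 50 mm. Origin: on its underside. Leave it alone
- picking_bin: bystander: loose blue open bin, 150 x 100 x 75 mm. Origin: on its underside. Leave it alone
- tape_roll: bystander: cardboard ring core, 90 mm across, 48 mm tall. Origin: on its underside. Leave it alone
- collar: bystander: dark steel shaft collar (ring), 44 mm across, 16 mm tall. Origin: on its underside. Leave it alone
- can: bystander: closed can, 66 mm across, 120 mm tall. Origin: on its underside. Leave it alone
Mind the look-alikes: they are no part of the job. Leave any purple look-alike of the bracket alone. What is shaped like the part that bears hanger_slim but purple is not meant.

How it is judged (in metres and radians):
On the way, in this order (a step that is already met when the one before it is completed fails the run):
1. the bracket is out from under the rack (x of bracket in the frame of rack below -0.165 m), for 0.1 s.
2. the slim peg is through the bracket's hole (x of bracket_hole in the frame of hanger_slim between -0.012 and 0.012 m and y of bracket_hole in the frame of hanger_slim between -0.0135 and 0.0135 m and z of bracket_hole in the frame of hanger_slim between -0.01 and 0.045 m), for 0.1 s.
At the end, for the whole second after the job is handed in: the slim peg is through the hole: hole centre within 6 mm of the slot's line and 13.5 mm of the board's centre line, underside within 5 mm of the board; bracket flat on the board (0.1 rad), plain end at least 120 mm down the slope from the slot, at rest (x of bracket_hole in the frame of hanger_slim between -0.006 and 0.006 m and y of bracket_hole in the frame of hanger_slim between -0.0135 and 0.0135 m and z of bracket_hole in the frame of hanger_slim between -0.004 and 0.005 m and angle between the z axis of bracket and the z axis of hanger_slim, either way round below 0.1 rad and x of bracket_tail in the frame of hanger_slim below -0.12 m and linear speed of bracket below 0.02 m/s and angular speed of bracket below 0.2 rad/s); the robot touches nothing.
It fails at once if a bystander on the bench was moved by more than 30 mm (distance of any of wrench, jar, carton, picking_bin, tape_roll, collar, can from where it was at the start of the episode above 0.03 m).
It also fails if it takes over 64 s, if anything falls off the work surface, if the arm or the gripper's body presses on something with over 40 N, if the wrist force passes 120 N, or if a joint passes its speed limit or range.

ROBOT

A 7-joint arm with a two-finger parallel gripper is mounted at the origin on the work surface. World frame = base frame: x ahead of the robot, y to its left, z up, the work surface at z = 0. Lengths are in m, angles in degrees, forces in N, time in s.
With the tool pointing down it reaches from about 0.35 to 0.9 m from the base axis. Payload 19.9 kg.
Tool frame: the origin (TCP) lies at the very end of the fingers, on their centre line; the grasp point (between the pads) lies 19 mm behind it (grip_point_offset is the distance from the TCP to the grasp point, in m); y points along the fingers, x is the direction in which the jaws open and shut, and the axes are right-handed (so a half turn about y gives the same grasp; the last joint's range is limited). The gripper opens to 85 mm and grips with 20 to 120 N. Pads are 22 mm wide; open, the fingers measure 114 mm over their backs; the gripper's body (76 mm by 85 mm) begins 54 mm behind the grasp point. The pads swing forward as they close: fully open they stand 13 mm farther back than shut.
Start: joints at [-77.664, 23.915, -0.59, 92.452, 0.269, 63.638, -3.037], TCP at [0.159, 0.604, 0.231] pointing down, gripper open.
Joint ranges: [-161.28, 161.28], [-22.2, 115.67], [-73.04, 71.86], [3.21, 147.25], [-68.34, 248.33], [10.77, 114.83], [-161.83, 161.83]. Speed limits (degrees/s): [108.29, 108.29, 136.94, 136.94, 172.46, 172.46, 172.46].

INTERFACE

Orientations are given as [roll, pitch, yaw] about the fixed x, y, z axes, in that order (R = Rz(yaw) Ry(pitch) Rx(roll)).
In Python, from plant import * gives the robot as it stands.
- The arm moves only by the tool apply_moves, never from a script. Its argument "series" is one flat list of numbers, 7 for each row, row after row: the shift along the tool's x, y, z scaled (see below), then the turn, a rotation vector about the tool's x, y, z scaled (see below), then the closure, from 0 (fully open) to 1 (shut). In form: [tx, ty, tz, wx, wy, wz, gripper, tx, ty, tz, wx, wy, wz, gripper, ...]. A call has 1 to 12 rows; each row is the pose to reach, as a shift and turn from the pose commanded when the call began, along the tool's axes at that moment; what a row does not reach only later rows make up. The controller multiplies each number of a shift by 0.15 m and each number of a turn by 90 degrees. A row lasts 1/12 s, in which the tool goes at most 41.7 mm and 7.16 degrees, less where a joint would pass 70% of its speed; a pose out of reach is approached as far as the arm can. A call with a number of a shift or a turn outside -1 to 1 is refused whole. A call with a gripper value outside its range is refused whole. The fingers move at their own pace and stop on an object; "force" is the grip in N (left out, the last holds). Time passes only in rows, so rows that repeat a pose let the fingers close. It gives the time, the measured TCP pose, the force and the opening at its end, in the units of the state.
- get_state(): the state, without advancing time (a new reading comes with each control period).
- read_camera(name): name is "side" or "top"; returns a dict with "image" (384x512x3 uint8, red, green, blue), "fx", "fy", "cx", "cy" (pixels), "extrinsics" (4x4, takes a point from camera to world coordinates). Camera axes: x right, y up, looking along -z (the intrinsics and any distortion apply to the point x, -y, -z); pixel columns grow to the right and rows downward; lengths in m; the calibration is good to about 2 mm. A picture is of the moment at which its call begins. There is no depth.
- hand_in(): hands the job in, once; it reports no verdict.
Trained networks look in the newest picture that a camera, given by its name, has taken for a name from the list of things; names that differ only in an ending like _2 or _b are one class to them, and where a whole thing is asked for, a point or a joint stands for the part that bears it (a point fixed in the world has none). Each returns a list of dicts, best first, with "confidence" (0 to 1); they miss things now and then, are a little off and sometimes report something else, mostly with a low value. They report only what shows in the picture. A call takes as long as a camera call. They do not tell look-alikes from the thing itself.
- search_frame(camera, thing): "position" ([column, row] in pixels, amid what is visible of it).
- landmark_of(camera, thing): "position" ([column, row] in pixels: a listed point, or the origin of a listed thing).
The state is a dict: "time": time; "qpos": joint angles; "qvel": joint speeds; "tau": joint torques, N m; "tool_pos": TCP position; "tool_rot": TCP orientation; "ft_force": force on the tool from outside, world axes, zero at the start; "torque": the same for the moment, N m; "opening": opening from 0.0 (shut) to 1.0 (fully open).
Only numpy, scipy, OpenCV 4.12 (cv2) and the standard library are available. Lean on these libraries where they do the work, as an engineer would, in place of code of your own. Each camera call takes 0.05 s, during which the arm holds its last target. There are 200 camera calls.

## Working session

There is one attempt and no reset: what is moved stays moved. The work goes in short steps, Python scripts to look and compute and a tool call to move; the robot and the scene stay as the last step left them, time stands still between calls to the robot, and variables do not carry over. Pictures are saved under pics/ and viewed, about 8 in all and at most 12, crops included, and the job is handed in when it is done.

Besides the shell and the picture viewer there is one more tool, called after "Emit:" as name(argument=value, ...) on one line, values as JSON. apply_moves: Moves the arm, as the interface text tells. Shifts and turns lie within -1 to 1; 1 stands for 0.15 m of shift or 90 degrees of turn. Its arguments: {"type":"object","properties":{"series":{"type":"array"},"force":{"type":"number"}},"required":["series"]}

```bash
ls; mkdir -p pics; cat > h.py <<'E'
from plant import *
import numpy as np, cv2
from scipy.spatial.transform import Rotation as R
def ray(c,uv):
    d=np.array([(uv[0]-c['cx'])/c['fx'],-(uv[1]-c['cy'])/c['fy'],-1.])
    E=np.array(c['extrinsics']); return E[:3,3],E[:3,:3]@d/np.linalg.norm(d)
def proj(c,p):
    E=np.array(c['extrinsics']); q=E[:3,:3].T@(np.array(p)-E[:3,3]); return np.array([c['cx']+c['fx']*q[0]/-q[2],c['cy']-c['fy']*q[1]/-q[2]])
def tri(c1,u1,c2,u2):
    o1,d1=ray(c1,u1);o2,d2=ray(c2,u2)
    s=np.linalg.lstsq(np.c_[d1,-d2],o2-o1,rcond=None)[0]
    a=o1+s[0]*d1;b=o2+s[1]*d2; return (a+b)/2,np.linalg.norm(a-b)
def onz(c,u,z):
    o,d=ray(c,u); return o+d*(z-o[2])/d[2]
E
python3 - <<'E'
from h import *
s=get_state();print(s)
C={}
for n in('side','top'):
    c=read_camera(n);C[n]=c;cv2.imwrite(f'pics/{n}0.png',cv2.resize(c['image'][:,:,::-1],None,fx=1.5,fy=1.5))
    print(n,c['fx'],c['cx'],c['cy'],np.round(c['extrinsics'],3).tolist(),[k for k in c])
for t in['bracket','bracket_hole','bracket_tail','rack','hanger_slim','hanger_thick','can','jar','carton','picking_bin','tape_roll','collar','wrench']:
    for n in C:
        r=landmark_of(n,t);print(t,n,[(np.round(x['position'],1).tolist(),round(x['confidence'],2),np.round(onz(C[n],x['position'],0.116 if 'hanger' in t else 0)[:2],3).tolist()) for x in r[:3]])
E
```

```text
pics
{'time': 0.0, 'qpos': array([-77.66756401,  23.94930916,  -0.5896193 ,  92.48560677,
         0.27044611,  63.63779976,  -3.03508839]), 'qvel': array([ 0.07111799, -0.06537611, -0.00608227, -0.00922011,  0.03705246,
        0.03473859,  0.04780613]), 'tau': array([-3.92340298e-04, -8.64417315e+01,  6.78792056e-01, -4.34912038e+01,
        1.90498325e-02,  7.25676626e-03,  1.86062920e-05]), 'tool_pos': array([0.15864078, 0.60417128, 0.23064589]), 'tool_rot': array([-9.00066049e+01,  7.10917130e-02,  7.52917212e+01]), 'ft_force': array([-0.08533641, -0.08069112, -0.06719018]), 'torque': array([-0.01148587, -0.02493072, -0.01549353]), 'opening': 0.9962344925359526}
side 460.0823134062216 252.96423023123472 196.83735038199353 [[0.713, 0.468, -0.522, -0.224], [-0.701, 0.487, -0.521, -0.813], [0.011, 0.737, 0.675, 1.148], [0.0, 0.0, 0.0, 1.0]] ['image', 'fx', 'fy', 'cx', 'cy', 'extrinsics']
top 420.6596074366811 248.91183018997015 186.97225735774833 [[0.01, 0.997, -0.074, 0.496], [-1.0, 0.011, 0.012, -0.022], [0.013, 0.074, 0.997, 1.225], [0.0, 0.0, 0.0, 1.0]] ['image', 'fx', 'fy', 'c
[... 1019 characters left out ...]
0.436])]
can top [([383.1, 161.5], 0.58, [0.666, -0.432])]
jar side [([152.2, 210.6], 0.84, [0.353, 0.27])]
jar top []
carton side [([159.4, 171.9], 0.85, [0.5, 0.43])]
carton top [([95.8, 221.5], 0.88, [0.482, 0.404]), ([247.5, 125.8], 0.33, [0.768, -0.031])]
picking_bin side [([329.3, 312.6], 0.6, [0.474, -0.436])]
picking_bin top [([387.4, 224.5], 0.83, [0.481, -0.442])]
tape_roll side [([193.2, 156.3], 0.79, [0.659, 0.416])]
tape_roll top [([93.3, 161.0], 0.75, [0.658, 0.418]), ([179.8, 237.8], 0.74, [0.437, 0.161])]
collar side []
collar top [([181.6, 237.1], 0.51, [0.439, 0.156])]
wrench side [([265.4, 282.6], 0.68, [0.417, -0.232])]
wrench top [([319.2, 247.3], 0.58, [0.414, -0.242])]
```

View pictures.

View pics/side0.png

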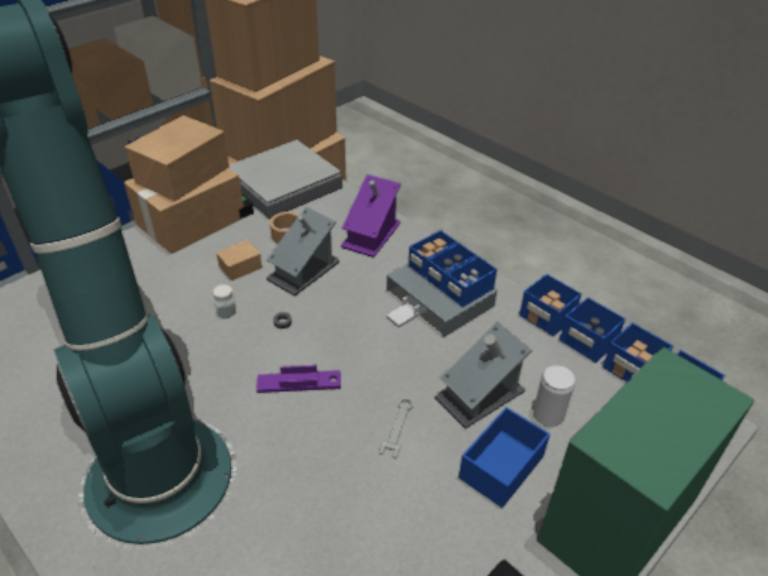

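View pics/top0.png

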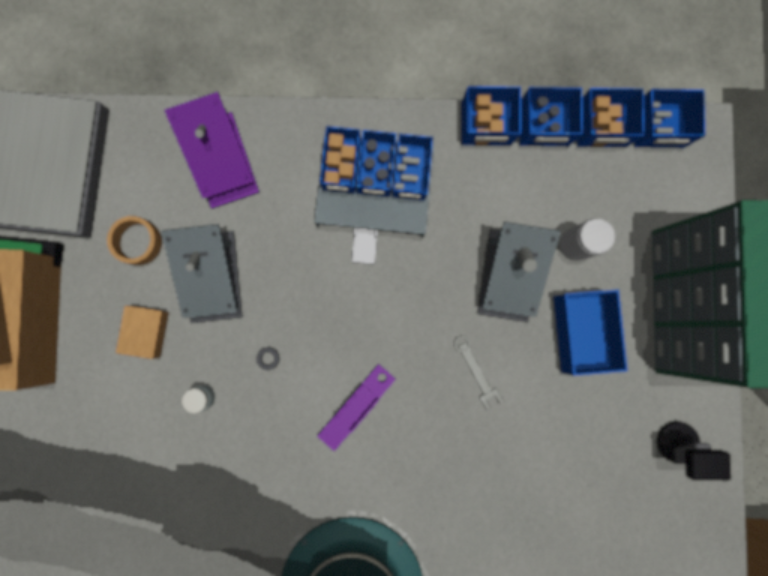

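Both views: slim-peg grey hanger is at left (top px ≈(133,175) native; thin peg), thick-peg hanger at right (347,172), bracket's plain end sticks out of the rack front (top ≈(243,164)); purple bar and purple stand are look-alikes. Closer crops for measuring.

```bash
python3 - <<'E'
from h import *
T=[]
ims={n:np.mean([read_camera(n)['image'].astype(float) for _ in range(4)],axis=0).astype(np.uint8) for n in('top','side')}
for n,cx,cy in(('top',133,180),('side',203,166),('top',245,150),('side',283,205)):
    im=ims[n][:,:,::-1]
    x0,y0=cx-50,cy-37
    k=cv2.resize(im[y0:y0+75,x0:x0+100],(400,300),interpolation=cv2.INTER_CUBIC)
    for i in range(0,100,10):
        cv2.line(k,(i*4,0),(i*4,6 if (x0+i)%50 else 14),(0,0,255),1)
    cv2.putText(k,f'{x0},{y0}',(3,290),0,.5,(0,0,255),1)
    T.append(k)
cv2.imwrite('pics/c1.png',np.vstack([np.hstack(T[:2]),np.hstack(T[2:])]))
E
```

```text
(no output)
```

View pics/c1.png

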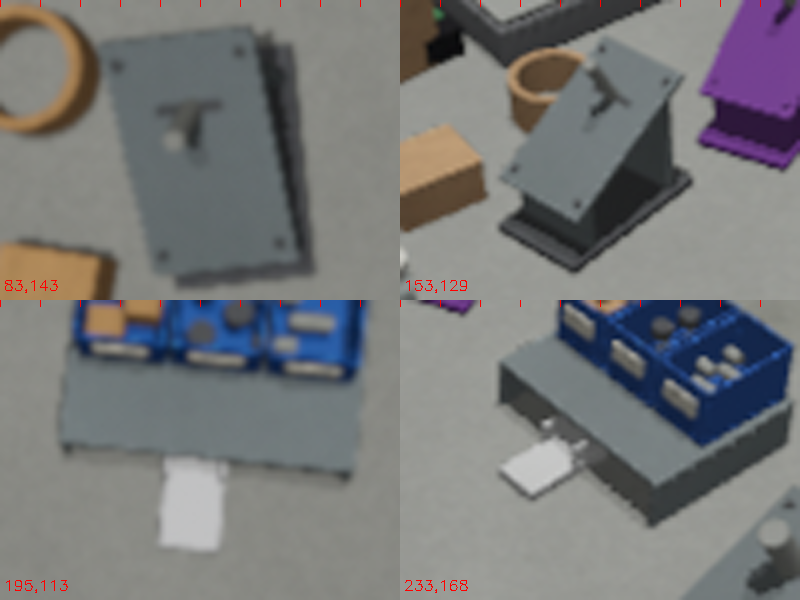

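```bash
cat > fit.py <<'E'
from h import *
from scipy.optimize import least_squares
C={n:read_camera(n) for n in('top','side')}
O={'t1':(83,143),'s1':(153,129),'t2':(195,113),'s2':(233,168)}
def px(o,p): return np.array(O[o])+(np.array(p)+.5)/4-.5
tl=dict(tl=(102,41),tr=(253,27),br=(299,263),bl=(156,272),tip=(176,139))
sd=dict(tl=(204,37),tr=(285,77),br=(180,219),bl=(102,180),tip=(192,70))
L=dict(tl=(.05,.05,0),tr=(.05,-.05,0),br=(-.12,-.05,0),bl=(-.12,.05,0))
def HR(yaw): return R.from_euler('z',yaw)*R.from_euler('y',-28,degrees=True)
for k in tl:
    p,e=tri(C['top'],px('t1',tl[k]),C['side'],px('s1',sd[k]));print(k,p.round(4),round(e,4))
def res(v):
    r=[]
    for k in L:
        w=HR(v[3]).apply(L[k])+v[:3]
        r+=[proj(C['top'],w)-px('t1',tl[k]),proj(C['side'],w)-px('s1',sd[k])]
    w=HR(v[3]).apply([0,v[4],.06])+v[:3]
    r+=[proj(C['top'],w)-px('t1',tl['tip'])]
    return np.concatenate(r)
f=least_squares(res,[.62,.27,.116,0,0]);print('hanger x y z yaw pegy',f.x.round(4),np.degrees(f.x[3]),'res',res(f.x).round(1))
a,_=tri(C['top'],px('t2',(162,248)),C['side'],px('s2',(100,167)));b,_=tri(C['top'],px('t2',(219,250)),C['side'],px('s2',(132,191)))
print('tail corners',a.round(4),_,b.round(4),np.linalg.norm(a-b))
for k,p in(('L',(162,248)),('R',(219,250)),('L2',(166,165)),('R2',(223,168))): print(k,onz(C['top'],px('t2',p),.012).round(4))
for k,p in(('rackL',(62,145)),('rackR',(352,172))): print(k,onz(C['top'],px('t2',p),.054).round(4))
E
python3 fit.py
```

```text
tl [0.6599 0.3347 0.1322] 0.0056
tr [0.6716 0.2355 0.1326] 0.0019
br [0.5208 0.2145 0.0626] 0.0016
bl [0.5124 0.3167 0.0516] 0.0019
tip [0.5956 0.276  0.1574] 0.001
hanger x y z yaw pegy [ 0.6223  0.2787  0.1108  0.1136 -0.0017] 6.508737262465645 res [-0.5  0.4  1.  -0.3  0.1  0.1  0.5 -0.2 -0.1 -0.9 -0.1  1.1 -0.4  0.6
 -0.  -0.4  0.   0.3]
tail corners [0.6203 0.0041 0.0124] 0.0026776972704148586 [ 0.6191 -0.037   0.0126] 0.04115262642232464
L [0.6212 0.0034 0.012 ]
R [ 0.6202 -0.0379  0.012 ]
L2 [0.6818 0.0012 0.012 ]
R2 [ 0.6801 -0.0402  0.012 ]
rackL [0.6886 0.0736 0.054 ]
rackR [ 0.672  -0.1302  0.054 ]
```

Emit:
apply_moves(series=[-0.32, 0, -0.415, 0, 0, 0, 0.1, -0.64, 0, -0.83, 0, 0, 0, 0.2, -0.64, 0, -0.83, 0, 0, 0, 0.25, -0.64, 0, -0.83, 0, 0, 0, 0.25, -0.64, 0, -0.83, 0, 0, 0, 0.25])

```text
time: 2.32
tool_pos: [0.2596, 0.4751, 0.2316]
tool_rot: [-90.1, 0.0, 74.9]
ft_force: [0.2, 0.6, -0.2]
opening: 0.746
```

Emit:
apply_moves(series=[-0.32, 0, -0.415, 0, 0, 0, 0.25, -0.64, 0, -0.83, 0, 0, 0, 0.25, -0.64, 0, -0.83, 0, 0, 0, 0.25, -0.64, 0, -0.83, 0, 0, 0, 0.25, -0.64, 0, -0.83, 0, 0, 0, 0.25])

```text
time: 2.73
tool_pos: [0.3548, 0.3504, 0.2317]
tool_rot: [-90.1, 0.0, 74.9]
ft_force: [0.2, -1.3, 0.1]
opening: 0.749
```

Emit:
apply_moves(series=[-0.32, 0, -0.415, 0, 0, 0, 0.25, -0.64, 0, -0.83, 0, 0, 0, 0.25, -0.64, 0, -0.83, 0, 0, 0, 0.25, -0.64, 0, -0.83, 0, 0, 0, 0.25, -0.64, 0, -0.83, 0, 0, 0, 0.25])

```text
time: 3.15
tool_pos: [0.4503, 0.2256, 0.2316]
tool_rot: [-90.1, 0.0, 74.9]
ft_force: [-0.1, -0.8, -1.0]
opening: 0.749
```

Emit:
apply_moves(series=[-0.32, 0, -0.415, 0, 0, 0, 0.25, -0.64, 0, -0.83, 0, 0, 0, 0.25, -0.64, 0, -0.83, 0, 0, 0, 0.25, -0.64, 0, -0.83, 0, 0, 0, 0.25, -0.64, 0, -0.83, 0, 0, 0, 0.25])

```text
time: 3.57
tool_pos: [0.5458, 0.1007, 0.2315]
tool_rot: [-90.1, 0.1, 74.9]
ft_force: [-0.3, -0.8, -1.0]
opening: 0.75
```

Emit:
apply_moves(series=[-0.3, 0.2, -0.4, 0, -0.07, 0, 0.25, -0.607, 0.5, -0.799, 0, -0.146, 0, 0.25, -0.607, 0.8, -0.799, 0, -0.146, 0, 0.25, -0.607, 0.8, -0.799, 0, -0.146, 0, 0.25, -0.607, 0.8, -0.799, 0, -0.146, 0, 0.25])

```text
time: 3.98
tool_pos: [0.6362, -0.0134, 0.1092]
tool_rot: [-90.0, 0.0, 88.4]
ft_force: [0.5, 1.2, 0.4]
opening: 0.752
```

```bash
python3 - <<'E'
from h import *
T=[]
for n,cx,cy in(('top',243,165),('side',270,205)):
    c=read_camera(n); x0,y0=cx-50,cy-50
    T.append(cv2.resize(c['image'][y0:y0+100,x0:x0+100,::-1],(400,400),interpolation=cv2.INTER_CUBIC))
cv2.imwrite('pics/c2.png',np.hstack(T))
E
```

```text
(no output)
```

View pics/c2.png

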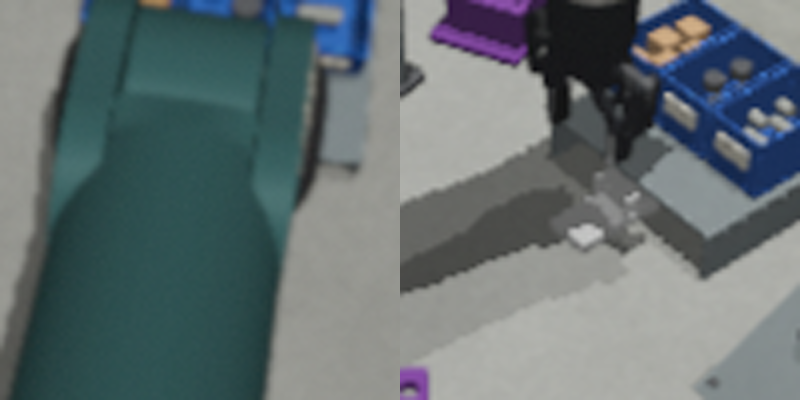

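The open fingers straddle the plain end (side view px ≈(316,207) native crop centre); the arm blocks the top view. Descend.

Emit:
apply_moves(series=[0, 0.25, 0, 0, 0, 0, 0.25, 0, 0.5, 0, 0, 0, 0, 0.25, 0, 0.65, 0, 0, 0, 0, 0.25, 0, 0.7, 0, 0, 0, 0, 0.25, 0, 0.71, 0, 0, 0, 0, 0.25, 0, 0.71, 0, 0, 0, 0, 0.25])

```text
time: 4.58
tool_pos: [0.6363, -0.0116, 0.0059]
tool_rot: [-90.1, -0.0, 88.4]
ft_force: [-0.5, 0.4, 0.8]
opening: 0.746
```

Emit:
apply_moves(series=[-0.045, 0.015, 0, 0, 0, 0, 0.25, -0.045, 0.015, 0, 0, 0, 0, 0.4, -0.045, 0.015, 0, 0, 0, 0, 0.6, -0.045, 0.015, 0, 0, 0, 0, 0.6, -0.045, 0.015, 0, 0, 0, 0, 0.6, -0.045, 0.015, 0, 0, 0, 0, 0.6], force=60)

```text
time: 5.08
tool_pos: [0.6363, -0.0192, 0.0044]
tool_rot: [-90.1, 0.0, 88.4]
ft_force: [-4.6, -2.2, 14.6]
opening: 0.491
```

Emit:
apply_moves(series=[0, -0.007, 0.05, 0, 0, 0, 0.7, 0, -0.007, 0.15, 0, 0, 0, 0.7, 0, -0.007, 0.3, 0, 0, 0, 0.7, 0, -0.007, 0.45, 0, 0, 0, 0.7, 0, -0.007, 0.6, 0, 0, 0, 0.7, 0, -0.007, 0.75, 0, 0, 0, 0.7, 0, -0.007, 0.9, 0, 0, 0, 0.7, 0, -0.007, 0.96, 0, 0, 0, 0.7, 0, -0.007, 0.96, 0, 0, 0, 0.7, 0, -0.007, 0.96, 0, 0, 0, 0.7])

```text
time: 5.92
tool_pos: [0.4892, -0.0146, 0.0042]
tool_rot: [-89.8, -0.0, 88.4]
ft_force: [-22.5, 1.3, 35.3]
opening: 0.491
```

```bash
python3 - <<'E'
from h import *
T=[]
for n,cx,cy in(('top',243,195),('side',250,220)):
    c=read_camera(n); x0,y0=cx-50,cy-50
    T.append(cv2.resize(c['image'][y0:y0+100,x0:x0+100,::-1],(400,400),interpolation=cv2.INTER_CUBIC))
cv2.imwrite('pics/c3.png',np.hstack(T))
for p in('bracket_tail','bracket_hole','bracket'):
  for n in('top','side'):
    c=read_camera(n);r=landmark_of(n,p);print(p,n,[(np.round(x['position'],1).tolist(),round(x['confidence'],2),onz(c,x['position'],.002).round(4).tolist()) for x in r[:3]])
E
```

```text
bracket_tail top []
bracket_tail side [([172.7, 256.3], 0.95, [0.2758, 0.0481, 0.002]), ([233.2, 237.8], 0.81, [0.4709, -0.028, 0.002])]
bracket_hole top [([245.5, 168.9], 0.97, [0.6394, -0.0265, 0.002])]
bracket_hole side [([264.7, 212.7], 0.86, [0.6332, -0.0172, 0.002]), ([218.1, 252.7], 0.64, [0.3912, -0.0421, 0.002])]
bracket top [([240.4, 193.5], 0.74, [0.5672, -0.0124, 0.002])]
bracket side [([198.5, 253.1], 0.84, [0.3442, 0.0008, 0.002]), ([246.9, 222.8], 0.56, [0.5528, -0.0093, 0.002]), ([365.6, 273.4], 0.19, [0.6674, -0.4263, 0.002])]
```

View pics/c3.png

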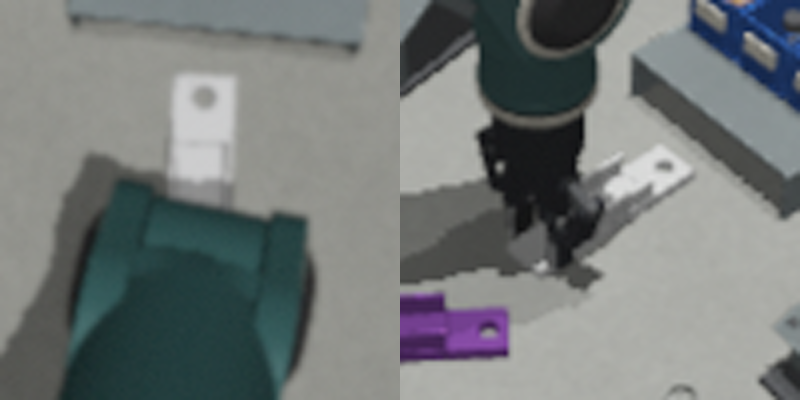

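Emit:
apply_moves(series=[0, -0.02, 0, 0, 0, 0, 0.25, 0, -0.02, 0, 0, 0, 0, 0.25, 0, -0.02, 0, 0, 0, 0, 0.25, 0, -0.2, 0, 0, 0, 0, 0.25, 0, -0.4, 0, 0, 0, 0, 0.25, 0, -0.4, 0, 0, 0, 0, 0.25, 0, -0.4, -0.25, 0, 0, 0, 0.25, -0.01, -0.4, -0.49, 0, 0, 0, 0.25, -0.01, -0.4, -0.49, 0, 0, 0, 0.25, -0.01, -0.4, -0.49, 0, 0, 0, 0.25])

```text
time: 7.45
tool_pos: [0.5663, -0.0184, 0.0633]
tool_rot: [-90.0, 0.0, 88.4]
ft_force: [-0.5, 0.4, 0.1]
opening: 0.751
```

```bash
python3 - <<'E'
from h import *
s=get_state();print(s['tool_pos'],s['tool_rot'],s['ft_force'])
T=[]
for n,cx,cy in(('top',243,195),('side',250,220)):
    c=read_camera(n); x0,y0=cx-50,cy-50
    T.append(cv2.resize(c['image'][y0:y0+100,x0:x0+100,::-1],(400,400),interpolation=cv2.INTER_CUBIC))
cv2.imwrite('pics/c4.png',np.hstack(T))
for p in('bracket_tail','bracket_hole','bracket'):
  for n in('top','side'):
    c=read_camera(n);r=landmark_of(n,p);print(p,n,[(np.round(x['position'],1).tolist(),round(x['confidence'],2),onz(c,x['position'],.0).round(4).tolist()) for x in r[:3]])
E
```

```text
[ 0.56628015 -0.01840352  0.06328736] [-9.00350472e+01  2.63250553e-02  8.84276767e+01] [-0.49944622  0.38806948  0.06409462]
bracket_tail top []
bracket_tail side [([173.7, 258.4], 0.83, [0.2737, 0.0403, 0.0]), ([233.4, 239.3], 0.66, [0.468, -0.0321, 0.0])]
bracket_hole top []
bracket_hole side [([220.6, 254.0], 0.84, [0.3944, -0.0505, 0.0]), ([187.4, 213.9], 0.63, [0.4328, 0.17, 0.0]), ([266.0, 214.1], 0.57, [0.633, -0.0239, 0.0])]
bracket top []
bracket side [([250.4, 220.7], 0.83, [0.5701, -0.0091, 0.0]), ([198.3, 255.4], 0.69, [0.3386, -0.0048, 0.0])]
```

View pics/c4.png

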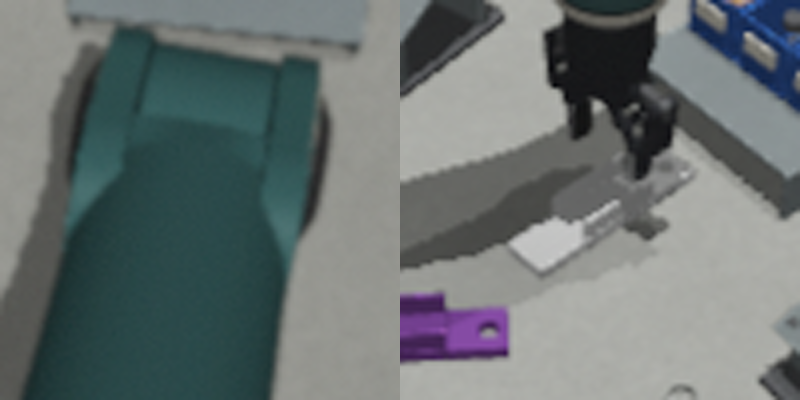

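The bracket lies clear of the rack, fingers poised over the channel. Descend and grip.

Emit:
apply_moves(series=[0, 0.15, 0, 0, 0, 0, 0.25, 0, 0.3, 0, 0, 0, 0, 0.25, 0, 0.36, 0, 0, 0, 0, 0.25, 0, 0.36, 0, 0, 0, 0, 0.25, 0, 0.36, 0, 0, 0, 0, 0.6, 0, 0.36, 0, 0, 0, 0, 0.6, 0, 0.36, 0, 0, 0, 0, 0.6, 0, 0.36, 0, 0, 0, 0, 0.6, 0, 0.36, 0, 0, 0, 0, 0.6], force=100)

```text
time: 8.9
tool_pos: [0.5656, -0.0182, 0.0111]
tool_rot: [-90.1, -0.0, 88.4]
ft_force: [-3.5, 0.1, 6.7]
opening: 0.496
```

Emit:
apply_moves(series=[0, -0.1, 0, 0, 0, 0, 0.7, 0, -0.3, 0, 0, 0, 0, 0.7, 0, -0.55, 0, 0, 0, 0, 0.7, 0, -0.8, 0, 0, 0, 0, 0.7, 0, -1, 0, 0, 0, 0, 0.7, 0, -1, 0, 0, 0, 0, 0.7])

```text
time: 9.4
tool_pos: [0.5678, -0.0185, 0.1665]
tool_rot: [-90.5, -0.1, 88.4]
ft_force: [2.0, -0.1, -2.9]
opening: 0.496
```

Emit:
apply_moves(series=[0.1, -0.15, 0, 0, 0, 0, 0.7, 0.3, -0.3, 0, 0, 0, 0, 0.7, 0.5, -0.5, 0, 0, 0, 0, 0.7, 0.75, -0.6, 0, 0, 0, 0, 0.7, 0.97, -0.6, 0.12, 0, 0, 0, 0.7, 0.97, -0.6, 0.24, 0, 0, 0, 0.7, 0.97, -0.6, 0.24, 0, 0, 0, 0.7])

```text
time: 9.98
tool_pos: [0.5303, 0.1307, 0.25]
tool_rot: [-90.0, -0.1, 88.7]
ft_force: [-0.3, -0.5, -3.0]
opening: 0.495
```

```bash
cat >> h.py <<'E'
H=dict(o=np.array([.6205,.2775,.114]),yaw=np.radians(6.9),py=-.001,hz=.011,hx=.071)
def HR(yaw): return R.from_euler('z',yaw)*R.from_euler('y',-28,degrees=True)
def target(lz,lx=0,ly=None,H=H):   # TCP pose that puts the hole's underside centre at hanger-local (lx,ly,lz)
    h=HR(H['yaw']);M=h.as_matrix()
    Rt=np.c_[M[:,1],-M[:,2],-M[:,0]]
    p=H['o']+h.apply([lx-H['hx'],H['py'] if ly is None else ly,lz+H['hz']])
    return p,R.from_matrix(Rt)
def numbers(p,Rt):
    s=get_state();R0=R.from_euler('xyz',s['tool_rot'],degrees=True)
    return (R0.inv().apply(p-s['tool_pos'])/.15).round(3),np.degrees((R0.inv()*Rt).as_rotvec()/90).round(4),s['tool_pos'].round(4),s['tool_rot'].round(2),np.round(s['ft_force'],1),round(s['opening'],3)
E
python3 - <<'E'
from h import *
print(target(.09)[0],numbers(*target(.09)))
E
```

```text
[0.51131169 0.26327947 0.16984523] (array([0.88 , 0.535, 0.146]), array([-0.311 , -0.0897, -0.0218]), array([0.5303, 0.1307, 0.25  ]), array([-8.996e+01, -5.000e-02,  8.867e+01]), array([-0.3, -0.5, -3. ]), 0.495)
```

Emit:
apply_moves(series=[0.2, 0, 0.03, -0.07, -0.02, -0.005, 0.7, 0.4, 0, 0.06, -0.14, -0.04, -0.01, 0.7, 0.6, 0, 0.1, -0.21, -0.06, -0.015, 0.7, 0.8, 0, 0.146, -0.28, -0.08, -0.02, 0.7, 0.88, 0.1, 0.146, -0.311, -0.09, -0.022, 0.7, 0.88, 0.2, 0.146, -0.311, -0.09, -0.022, 0.7, 0.88, 0.2, 0.146, -0.311, -0.09, -0.022, 0.7, 0.88, 0.2, 0.146, -0.311, -0.09, -0.022, 0.7])

```text
time: 10.65
tool_pos: [0.5147, 0.2601, 0.2196]
tool_rot: [-118.0, 0.1, 96.6]
ft_force: [0.9, 0.2, -2.5]
opening: 0.491
```

```bash
python3 - <<'E'
from h import *
s=get_state();print(numbers(*target(.08)))
Rt=R.from_euler('xyz',s['tool_rot'],degrees=True)
hole=s['tool_pos']+Rt.apply([0,.011,-.071]);holet=s['tool_pos']+Rt.apply([0,-.001,-.071]);print('hole pred',hole)
tipw=H['o']+HR(H['yaw']).apply([0,H['py'],.06]);print('tip',tipw)
T=[];C={}
for n in('top','side'):
    c=read_camera(n);C[n]=c;r=landmark_of(n,'bracket_hole');print(n,[(np.round(x['position'],1).tolist(),round(x['confidence'],2)) for x in r[:3]],'pred',proj(c,hole).round(1),'pred top face',proj(c,holet).round(1),'tip',proj(c,tipw).round(1))
    u=proj(c,hole);x0,y0=int(u[0])-40,int(u[1])-40;print(n,x0,y0)
    T.append(cv2.resize(c['image'][y0:y0+80,x0:x0+80,::-1],(400,400),interpolation=cv2.INTER_CUBIC))
cv2.imwrite('pics/c5.png',np.hstack(T))
E
```

```text
(array([0.024, 0.35 , 0.173]), array([-0.0003, -0.0021, -0.0023]), array([0.5147, 0.2601, 0.2196]), array([-1.1797e+02,  1.0000e-01,  9.6630e+01]), array([ 0.9,  0.2, -2.5]), 0.491)
hole pred [0.58209927 0.26797541 0.24318713]
tip [0.59265586 0.27312319 0.16697686]
top [([254.5, 249.4], 0.85), ([123.2, 180.4], 0.76), ([127.9, 170.1], 0.6)] pred [119.6 179.8] pred top face [118.4 181.8] tip [126.5 178.3]
top 79 139
side [([221.1, 254.1], 0.94), ([197.5, 129.6], 0.76), ([331.8, 234.0], 0.44)] pred [197.6 128.7] pred top face [196.2 126.8] tip [200.5 144.7]
side 157 88
```

View pics/c5.png

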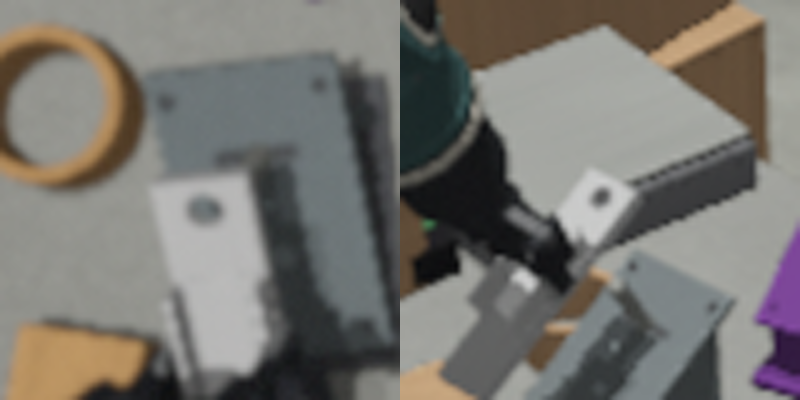

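The hole shows at top px ≈(119.4,180.6) and side ≈(196.8,127.0), within ~1 px of the tool-based prediction. I'll refine the hanger pose by edge fitting on the averaged crops.

```bash
cat > edge.py <<'E'
from h import *
from scipy.optimize import least_squares
im=cv2.imread('pics/c1.png');T={'top':(im[:300,:400],(83,143)),'side':(im[:300,400:],(153,129))}
C={n:read_camera(n) for n in T}
def toc(n,u): return (np.array(u)-T[n][1]+.5)*4-.5
K=[(.05,.05,0),(.05,-.05,0),(-.12,-.05,0),(-.12,.05,0)]
def P(v,n,l): return toc(n,proj(C[n],HR(v[3]).apply(l)+v[:3]))
G={n:cv2.GaussianBlur(cv2.cvtColor(T[n][0],cv2.COLOR_BGR2GRAY).astype(np.float32),(0,0),2) for n in T}
def sample(g,p): return cv2.remap(g,np.float32(p[:,0])[None],np.float32(p[:,1])[None],cv2.INTER_LINEAR)[0]
def obs(v,w):
    D=[]
    for n in T:
        for i in range(4):
            a,b=np.array(K[i]),np.array(K[(i+1)%4])
            for t in np.linspace(.08,.92,22):
                l=a+(b-a)*t;p=P(v,n,l);d=P(v,n,l+(b-a)*.02)-p;nn=np.array([-d[1],d[0]])/np.linalg.norm(d)
                s=np.arange(-w,w+.1,.5);g=np.abs(np.gradient(sample(G[n],p+s[:,None]*nn)))
                j=g.argmax()
                if g[j]>1.2 and 0<j<len(s)-1: D.append((n,l,p+s[j]*nn,nn,i))
    return D
v=np.array([.6223,.2787,.1108,.1136])
for w in(10,7,5,5):
    D=obs(v,w)
    f=lambda q:np.array([(P(q,n,l)-m)@nn for n,l,m,nn,i in D])
    r=least_squares(f,v,loss='soft_l1',f_scale=1.);v=r.x
print('fit',v.round(4),np.degrees(v[3]).round(2),'rms(4x px)',np.sqrt(np.mean(f(v)**2)).round(2))
for n in T: print(n,[(i,sum(1 for d in D if d[0]==n and d[4]==i),round(float(np.median([x for x,d in zip(f(v),D) if d[0]==n and d[4]==i] or [9])),1)) for i in range(4)])
v6=least_squares(lambda q:f([q[0],q[1],.116,q[2]]),v[[0,1,3]],loss='soft_l1').x;print('z fixed',v6.round(4))
vt=least_squares(lambda q:np.array([(P([q[0],q[1],.116,q[2]],n,l)-m)@nn for n,l,m,nn,i in D if n=='top']),v[[0,1,3]],loss='soft_l1').x;print('top only, z .116',vt.round(4))
V=[]
for n in T:
    k=cv2.resize(T[n][0],None,fx=1,fy=1).copy()
    cv2.polylines(k,[np.int32([P(v,n,l) for l in K])],True,(0,255,0),1)
    for yy,col in((0,(0,0,255)),):
      for z in(0,.06):
        cv2.polylines(k,[np.int32([P(v,n,(.007*np.cos(a),yy+.007*np.sin(a),z)) for a in np.linspace(0,6.28,30)])],True,col,1)
    V.append(cv2.resize(k[20:290,80:320],None,fx=1.66,fy=1.66,interpolation=cv2.INTER_CUBIC))
cv2.imwrite('pics/c6.png',np.hstack(V));print(V[0].shape)
E
python3 edge.py
```

```text
fit [0.6212 0.28   0.1118 0.1226] 7.03 rms(4x px) 2.0
top [(0, 10, 4.4), (1, 22, 1.2), (2, 20, -0.3), (3, 20, 0.0)]
side [(0, 22, -0.4), (1, 22, -2.0), (2, 21, 0.9), (3, 17, 3.1)]
z fixed [0.6205 0.2786 0.1248]
top only, z .116 [0.6219 0.2788 0.1262]
(448, 398, 3)
```

View pics/c6.png

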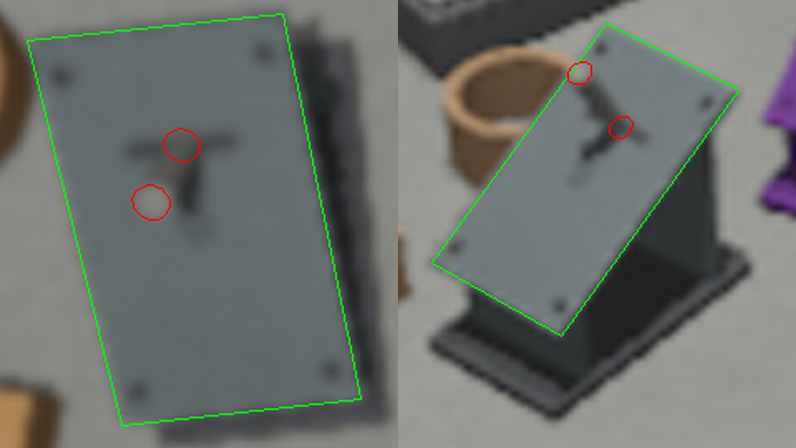

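Edge fit agrees with the board (7.1° yaw, peg about mid-slot: tip ring at crop (151,203) top, (580,73) side, matching the peg). Move above the tip.

```bash
sed -i "s/^H=.*/H=dict(o=np.array([.621,.2788,.116]),yaw=.125,py=-.0005,hz=.011,hx=.071)/" h.py
cat >> h.py <<'E'
def local():
    s=get_state();h=HR(H['yaw']);Rt=R.from_euler('xyz',s['tool_rot'],degrees=True)
    hole=s['tool_pos']+Rt.apply([0,H['hz'],-H['hx']])
    return 'hole local mm',(h.inv().apply(hole-H['o'])*1e3).round(1),'F local',h.inv().apply(s['ft_force']).round(1),'t',round(s['time'],2),'open',round(s['opening'],3)
E
python3 -c "
from h import *
print(numbers(*target(.072)),local())"
```

```text
(array([0.031, 0.396, 0.17 ]), array([ 0.0009, -0.0053, -0.003 ]), array([0.5153, 0.2604, 0.2203]), array([-1.1808e+02,  1.0000e-02,  9.6610e+01]), array([-0.3,  0.4, -3.2]), 0.493) ('hole local mm', array([ 25.4,  -5.7, 131.5]), 'F local', array([-1.7,  0.4, -2.7]), 't', 10.95, 'open', 0.493)
```

Emit:
apply_moves(series=[0.031, 0, 0.17, 0, -0.005, -0.003, 0.7, 0.031, 0.15, 0.17, 0, -0.005, -0.003, 0.7, 0.031, 0.3, 0.17, 0, -0.005, -0.003, 0.7, 0.031, 0.396, 0.17, 0, -0.005, -0.003, 0.7, 0.031, 0.396, 0.17, 0, -0.005, -0.003, 0.7])

```text
time: 11.37
tool_pos: [0.5199, 0.2651, 0.1531]
tool_rot: [-117.9, 0.1, 97.1]
ft_force: [-1.0, -0.5, -3.1]
opening: 0.49
```

```bash
python3 - <<'E'
from h import *
print(numbers(*target(.072)),local())
T=[]
for n in('top','side'):
    c=read_camera(n);u=proj(c,H['o']+HR(H['yaw']).apply([0,0,.06]));x0,y0=int(u[0])-30,int(u[1])-30;print(n,x0,y0)
    im=np.mean([read_camera(n)['image'].astype(float) for _ in range(3)],axis=0).astype(np.uint8)
    k=cv2.resize(im[y0:y0+60,x0:x0+60,::-1],(400,400),interpolation=cv2.INTER_CUBIC)
    T.append(k)
cv2.imwrite('pics/c7.png',np.hstack(T))
print(local())
E
```

```text
(array([ 0.003, -0.015, -0.011]), array([-0.0009,  0.0006, -0.0014]), array([0.5199, 0.2651, 0.1531]), array([-117.92,    0.13,   97.15]), array([-1. , -0.5, -3.1]), 0.49) ('hole local mm', array([-1.7, -0.9, 69.6]), 'F local', array([-2.4, -0.3, -2.3]), 't', 11.37, 'open', 0.49)
top 95 148
side 170 113
('hole local mm', array([-0.5,  0.2, 72.4]), 'F local', array([-2. , -0. , -3.2]), 't', 11.77, 'open', 0.495)
```

View pics/c7.png

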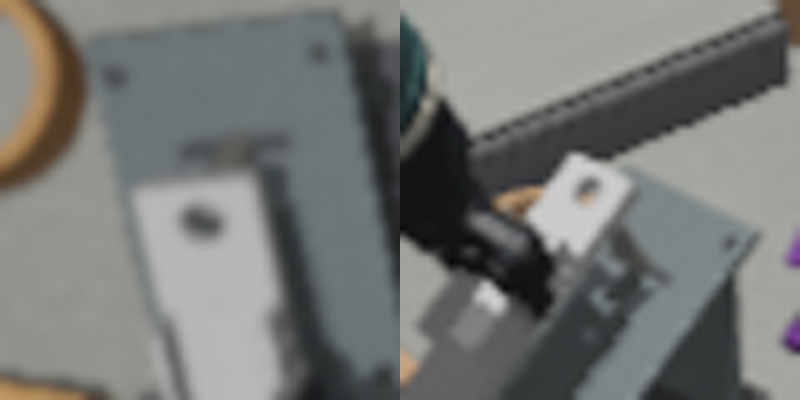

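Top view: slot midpoint at (235,150) coincides with the peg's visible base, so the peg is about central; the hole (202,222) sits over where its tip should be. Feel downwards.

Emit:
apply_moves(series=[0, 0.03, 0, 0, 0, 0, 0.7, 0, 0.06, 0, 0, 0, 0, 0.7, 0, 0.08, 0, 0, 0, 0, 0.7, 0, 0.08, 0, 0, 0, 0, 0.7])

```text
time: 12.1
tool_pos: [0.5252, 0.2665, 0.1438]
tool_rot: [-118.0, 0.1, 97.2]
ft_force: [-0.3, -1.1, -4.0]
opening: 0.493
```

```bash
python3 -c "
from h import *
print(local())"
```

```text
('hole local mm', array([-1.3, -0.2, 58.9]), 'F local', array([-2.3, -1. , -3.3]), 't', 12.1, 'open', 0.493)
```

Emit:
apply_moves(series=[0, 0.015, 0, 0, 0, 0, 0.7, 0, 0.03, 0, 0, 0, 0, 0.7, 0, 0.03, 0, 0, 0, 0, 0.7])

```text
time: 12.35
tool_pos: [0.5273, 0.2668, 0.1402]
tool_rot: [-118.0, 0.0, 97.2]
ft_force: [0.3, -0.2, -3.2]
opening: 0.495
```

```bash
python3 -c "
from h import *
print(local(),get_state()['torque'])"
```

```text
('hole local mm', array([-1. , -0.1, 54.7]), 'F local', array([-1.3, -0.3, -3. ]), 't', 12.35, 'open', 0.495) [-0.0865232   0.85023898  0.00604714]
```

Emit:
apply_moves(series=[0, 0.015, 0, 0, 0, 0, 0.7, 0, 0.03, 0, 0, 0, 0, 0.7, 0, 0.04, 0, 0, 0, 0, 0.7, 0, 0.04, 0, 0, 0, 0, 0.7])

```text
time: 12.68
tool_pos: [0.5301, 0.2672, 0.135]
tool_rot: [-118.0, 0.0, 97.2]
ft_force: [0.1, -0.4, -3.7]
opening: 0.49
```

```bash
python3 -c "
from h import *
print(local(),get_state()['torque'])"
```

```text
('hole local mm', array([-1. , -0.1, 48.8]), 'F local', array([-1.7, -0.4, -3.3]), 't', 12.68, 'open', 0.49) [-0.08507141  0.82363281  0.01793605]
```

Emit:
apply_moves(series=[0, 0.015, 0, 0, 0, 0, 0.7, 0, 0.03, 0, 0, 0, 0, 0.7, 0, 0.04, 0, 0, 0, 0, 0.7, 0, 0.04, 0, 0, 0, 0, 0.7])

```text
time: 13.02
tool_pos: [0.5329, 0.2675, 0.1297]
tool_rot: [-118.0, 0.0, 97.2]
ft_force: [-0.5, -0.1, -4.2]
opening: 0.489
```

```bash
python3 -c "
from h import *
print(local(),get_state()['torque'])"
```

```text
('hole local mm', array([-1. , -0.1, 42.8]), 'F local', array([-2.4, -0.1, -3.4]), 't', 13.02, 'open', 0.489) [-0.17251953  0.85037623  0.01678161]
```

Emit:
apply_moves(series=[0, 0.03, 0, 0, 0, 0, 0.7, 0, 0.06, 0, 0, 0, 0, 0.7, 0, 0.09, 0, 0, 0, 0, 0.7, 0, 0.1, 0, 0, 0, 0, 0.7, 0, 0.1, 0, 0, 0, 0, 0.7])

```text
time: 13.43
tool_pos: [0.5398, 0.2683, 0.1161]
tool_rot: [-118.0, 0.1, 97.2]
ft_force: [-0.7, 0.8, -3.6]
opening: 0.491
```

```bash
python3 - <<'E'
from h import *
print(local(),get_state()['torque'])
T=[]
for n in('top','side'):
    c=read_camera(n);u=proj(c,H['o']+HR(H['yaw']).apply([0,0,.04]));x0,y0=int(u[0])-30,int(u[1])-30
    T.append(cv2.resize(c['image'][y0:y0+60,x0:x0+60,::-1],(400,400),interpolation=cv2.INTER_CUBIC))
cv2.imwrite('pics/c8.png',np.hstack(T))
E
```

```text
('hole local mm', array([-1.2, -0.2, 27.5]), 'F local', array([-2.3,  0.9, -2.9]), 't', 13.43, 'open', 0.491) [-0.13688681  0.91386996 -0.03498582]
```

View pics/c8.png

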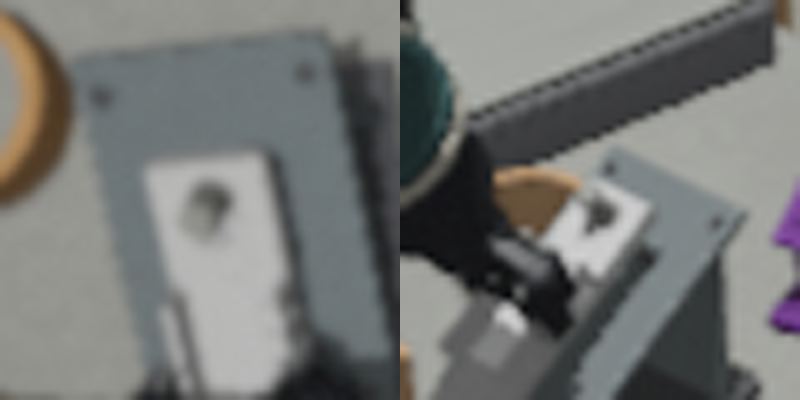

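The peg's tip stands out of the hole in both views (top crop (207,215), side (597,205)). Continue down.

Emit:
apply_moves(series=[0, 0.03, 0, 0, 0, 0, 0.7, 0, 0.06, 0, 0, 0, 0, 0.7, 0, 0.09, 0, 0, 0, 0, 0.7, 0, 0.12, 0, 0, 0, 0, 0.7, 0, 0.12, 0, 0, 0, 0, 0.7])

```text
time: 13.95
tool_pos: [0.5483, 0.2693, 0.0999]
tool_rot: [-118.0, 0.1, 97.2]
ft_force: [-1.0, -0.6, -3.9]
opening: 0.495
```

```bash
python3 -c "
from h import *
print(local(),get_state()['torque'])"
```

```text
('hole local mm', array([-1.3, -0.3,  9.2]), 'F local', array([-2.7, -0.4, -2.9]), 't', 13.95, 'open', 0.495) [-0.12296476  0.93234587  0.03257246]
```

Emit:
apply_moves(series=[0, 0.015, 0, 0, 0, 0, 0.7, 0, 0.03, 0, 0, 0, 0, 0.7, 0, 0.04, 0, 0, 0, 0, 0.7, 0, 0.04, 0, 0, 0, 0, 0.7])

```text
time: 14.28
tool_pos: [0.5511, 0.2698, 0.0954]
tool_rot: [-118.0, 0.0, 97.2]
ft_force: [-0.2, 0.0, -3.7]
opening: 0.494
```

```bash
python3 -c "
from h import *
print(local(),get_state()['torque'])"
```

```text
('hole local mm', array([-0.9, -0.1,  3.9]), 'F local', array([-1.9,  0. , -3.2]), 't', 14.28, 'open', 0.494) [-0.12558358  0.8984752   0.02107192]
```

Now feel for the board in 2 mm steps.

Emit:
apply_moves(series=[0, 0.007, 0, 0, 0, 0, 0.7, 0, 0.014, 0, 0, 0, 0, 0.7, 0, 0.02, 0, 0, 0, 0, 0.7, 0, 0.02, 0, 0, 0, 0, 0.7])

```text
time: 14.62
tool_pos: [0.5521, 0.2701, 0.0936]
tool_rot: [-118.0, 0.0, 97.2]
ft_force: [-18.5, -5.3, 19.5]
opening: 0.494
```

```bash
python3 -c "
from h import *
print(local(),get_state()['torque'])"
```

```text
('hole local mm', array([-0.8,  0. ,  1.9]), 'F local', array([-7.7, -2.9, 26.1]), 't', 14.62, 'open', 0.494) [-0.92078996  1.75558825 -0.32273517]
```

Emit:
apply_moves(series=[0, -0.01, 0, 0, 0, 0, 0.7, 0, -0.01, 0, 0, 0, 0, 0.45, 0, -0.01, 0, 0, 0, 0, 0.35, 0, -0.01, 0, 0, 0, 0, 0.25, 0, -0.01, 0, 0, 0, 0, 0.25, 0, -0.01, 0, 0, 0, 0, 0.25])

```text
time: 15.12
tool_pos: [0.5518, 0.27, 0.0943]
tool_rot: [-118.0, 0.0, 97.2]
ft_force: [-0.0, -1.6, -0.5]
opening: 0.747
```

Emit:
apply_moves(series=[0, -0.05, 0, 0, 0, 0, 0.2, 0, -0.15, 0, 0, 0, 0, 0.2, 0, -0.3, 0, 0, 0, 0, 0.2, 0, -0.5, 0, 0, 0, 0, 0.2, 0, -0.7, 0, 0, 0, 0, 0.2, 0, -0.9, 0, 0, 0, 0, 0.2, 0, -0.9, 0, 0, 0, 0, 0.2])

```text
time: 15.7
tool_pos: [0.4881, 0.263, 0.2186]
tool_rot: [-118.3, -0.2, 97.3]
ft_force: [2.3, 1.8, 1.6]
opening: 0.8
```

Emit:
apply_moves(series=[-0.2, -0.1, 0.1, 0, 0, 0, 0.2, -0.5, -0.1, 0.3, 0, 0, 0, 0.2, -0.8, -0.1, 0.5, 0, 0, 0, 0.2, -1, -0.1, 0.6, 0, 0, 0, 0.2, -1, -0.1, 0.6, 0, 0, 0, 0.2, -1, -0.1, 0.6, 0, 0, 0, 0.2])

```text
time: 16.2
tool_pos: [0.4198, 0.0991, 0.1835]
tool_rot: [-117.9, -0.0, 97.0]
ft_force: [-0.3, 0.8, 0.5]
opening: 0.802
```

```bash
python3 - <<'E'
from h import *
h=HR(H['yaw']);T=[]
for n in('top','side'):
    c=read_camera(n)
    for p,l in(('bracket_hole',(0,0,0)),('bracket_tail',(-.164,0,0)),('bracket',(-.074,0,0))):
        r=landmark_of(n,p);print(n,p,'expected',proj(c,H['o']+h.apply(l)).round(1),[(np.round(x['position'],1).tolist(),round(x['confidence'],2)) for x in r[:4]])
    u=proj(c,H['o']+h.apply([-.04,0,.02]));x0,y0=int(u[0])-45,int(u[1])-45
    T.append(cv2.resize(c['image'][y0:y0+90,x0:x0+90,::-1],(400,400),interpolation=cv2.INTER_CUBIC))
cv2.imwrite('pics/c9.png',np.hstack(T));print(get_state()['ft_force'],get_state()['time'],get_state()['tool_pos'])
E
```

```text
top bracket_hole expected [130.1 169.4] [([254.7, 248.0], 0.7), ([132.9, 169.1], 0.59)]
top bracket_tail expected [142.3 223.7] [([144.4, 223.5], 0.96), ([213.6, 294.5], 0.86)]
top bracket expected [135.8 194.7] [([135.1, 194.3], 0.68), ([236.6, 272.2], 0.64)]
side bracket_hole expected [206.3 152.1] [([218.3, 254.1], 0.91), ([205.4, 150.4], 0.73)]
side bracket_tail expected [180.5 187.7] [([172.7, 258.3], 0.6), ([184.0, 189.2], 0.57)]
side bracket expected [194.8 168. ] [([198.2, 254.0], 0.89), ([191.6, 166.9], 0.79), ([181.3, 189.9], 0.55)]
[-0.23789316 -0.6155197   0.15833526] 16.6 [0.42197838 0.10299162 0.18449909]
```

View pics/c9.png

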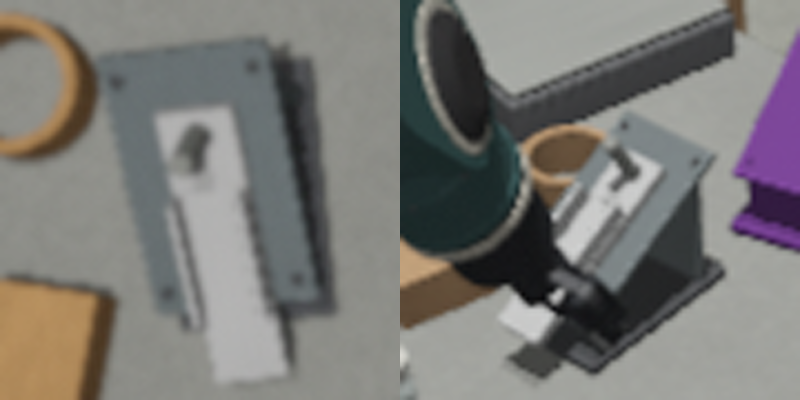

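The bracket hangs on the slim peg, flat on the board, with its tail down the slope (top crop (250,375)). The gripper is clear of it. Handing in.

```bash
python3 -c "
from plant import *
print(hand_in(),get_state()['ft_force'])"
```

```text
the job is handed in; nothing more can be done
the job is handed in; nothing more can be done
```

The bracket hangs by its hole on the slim peg of the left grey stand, slid down onto the sloping board with its plain end down the slope. The gripper has let go and backed off. I handed the job in at about 17 s of the 64 s allowed.

I pulled the bracket out by its plain end and regripped it on the channel walls. Then I lowered it over the peg, and it went on at the first try.

**What the last checks showed:**
- **Seating:** before letting go, I felt the board at a push of about 26 N. By my estimate the underside was about 2 mm above the board's face at that moment.
- **Position:** the networks found hole, origin and tail within about 4 pixels of where a seated bracket should be, in both views. Each pixel is roughly 2 to 3 mm.
- **Contact:** the wrist force after retreating was about zero, with the gripper clear of everything.
- **Bystanders:** I never touched any, but I did not measure each one again at the end.

**What disagreed or ran rough:**
- The cameras put the board's height 4 to 5 mm below the stated 116 mm. I used 116 mm, and the point where I felt the board fits that better.
- During the pull, the fingertips pressed on the bench with up to about 35 N, below the 40 N limit for the gripper body and the 120 N wrist limit.

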